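Feed the idler gear into the push-latch hopper

ROBOT

A 7-joint arm with a two-finger parallel gripper is mounted at the origin on the work surface. World frame = base frame: x ahead of the robot, y to its left, z up, the work surface at z = 0. Lengths are in m, angles in rad, forces in N, time in s.
With the tool pointing down it reaches from about 0.425 to 0.925 m from the base axis. Payload 6.8 kg.
Tool frame: the origin (TCP) lies midway between the tips of the shut fingers; the grasp point (between the pads) lies 19 mm behind it (arm.tcp_to_grasp is the distance from the TCP to the grasp point, in m); z points along the fingers, y is the line along which they close (so a half turn about z gives the same grasp; the last joint's range is limited). The gripper opens to 85 mm and grips with 20 to 120 N. Pads are 22 mm wide; open, the fingers measure 114 mm over their backs; the gripper's body (76 mm by 85 mm) begins 54 mm behind the grasp point. The pads swing forward as they close: fully open they stand 13 mm farther back than shut.
Start: joints at [-1.351, 0.477, 0.022, 1.555, -0.011, 1.109, -0.083], TCP at [0.217, 0.639, 0.231] pointing down, gripper open.
Joint ranges: [-2.96, 2.96], [-0.34, 2.1], [-1.41, 1.46], [0.24, 2.44], [-1.37, 4.51], [0.17, 1.92], [-2.96, 2.96]. Speed limits (rad/s): [2.39, 2.39, 3.14, 3.14, 3.14, 3.14, 3.14].

INTERFACE

Orientations are given as a unit quaternion [w, x, y, z].
In Python, from plant import arm gives the robot as it stands.
- The arm moves only by the tool send_rows, never from a script. Its argument "moves" is a list of rows, each a list of 4 numbers: the shift along the tool's x, y, z in cm, then the turn about the tool's z in rad. In form: [[x, y, z, turn], ...]. A call has 1 to 10 rows; each row is the pose to reach, as a shift and turn from the pose commanded when the call began, along the tool's axes at that moment; what a row does not reach only later rows make up. A row lasts 1/12 s, in which the tool goes at most 41.7 mm and 7.16 degrees, less where a joint would pass 70% of its speed; a pose out of reach is approached as far as the arm can. A call with a gripper value outside its range is refused whole. "hand" is the opening, from -1 (shut) to 1 (fully open), so that 0 is half open, set as the call begins (left out, the last holds). The fingers move at their own pace and stop on an object; "grip_force" is the grip in N (left out, the last holds). Time passes only in rows, so rows that repeat a pose let the fingers close. It gives the time, the measured TCP pose, the force, the opening and the grip force at its end, in the units of the state.
- arm.observe(): the state, without advancing time (a new reading comes with each control period).
- arm.snapshot(name): name is "scene" or "side" or "wrist"; returns a dict with "color" (384x512x3 uint8, red, green, blue), "z_map" (384x512 float32, m along the optical axis (not along the pixel's ray), 0 where there is no reading), "camera_matrix" (3x3 intrinsics, pixels), "extrinsics" (4x4, takes a point from camera to world coordinates). Camera axes: x right, y up, looking along -z (the intrinsics and any distortion apply to the point x, -y, -z); pixel columns grow to the right and rows downward; lengths in m; the calibration is good to about 2 mm. A picture is of the moment at which its call begins.
- arm.close_job(): hands the job in; it is judged then, once.
The state is a dict: "clock": time; "qpos": joint angles; "qvel": joint speeds; "effort": joint torques, N m; "ee_pos": TCP position; "orientation": TCP orientation; "ft_force": force on the tool from outside, world axes, zero at the start; "torque": the same for the moment, N m; "gripper_width": finger opening in m; "grip_force": force on a finger pad.
Only numpy, scipy, OpenCV 4.12 (cv2) and the standard library are available. Lean on these libraries where they do the work, as an engineer would, in place of code of your own. Each camera call takes 0.05 s, during which the arm holds its last target. There are 200 camera calls.

TASK

Put the idler gear away in the hopper without picking anything up: press the hopper's push-latch flap so that it pops open, push the gear along the feed shelf with your fingertips until it drops over the rim into the hopper, then press the flap down again until it latches shut and stays shut by itself. Slide the gear, never lift it, and leave the gearbox half, the bearing driver and the pick where they are.

Things in the scene. Friction and masses are not known exactly. Their poses are not given: they have to be found in the camera images.
- hopper: Galvanized sheet hopper, fixed, open on top under its flap. Origin: on the table, below the middle of its front rim; x points level into the hopper, z up. The rim is 75 mm above the table. Inside: x = 4 to 104 mm, y = -63 to 63 mm, floor 72 mm below the rim. The dark box of the push latch (36 x 16 x 60 mm) sits on the outside of its +y wall, near the rim, and tops out 63 mm above the table.
- feed_shelf (a point): Centre of the flat feed shelf's top face, 75 mm above the table; axes as the hopper's. The shelf, part of the hopper, is 150 mm long (x) and 150 mm wide with 6 mm high lips along its two sides. Its +x end is flush with the hopper's rim (hopper x = 0), so a thing pushed along it in +x goes straight over the rim into the hopper.
- flap (a joint): Angle of the sprung flap, rad: 0 shut and latched (the start), 1.1 fully open, -0.13 pressed in to its stop. Push-push latch: press the latched flap in past -0.10 (best to the stop) and let go, and it springs open to 1.1; press the open flap down past -0.10 and let go, and it stays latched near 0. A press short of -0.05 changes nothing. Pressing 65 mm from the hinge takes 3 to 7 N.
- flap_hinge (a point): Middle of the level hinge line, parallel to the rim: 104 mm behind it, 110 mm above the table; axes as the hopper's. The flap (100 long, 120 wide, 4 mm thick) runs from here towards the shelf. Latched it slopes down 15 degrees to the shelf, front edge 86 mm above the table, and bars the gear's way. Open it points up at 48 degrees, edge 185 mm above the table, 37 mm behind the rim.
- flap_face (a point): Point on the flap's upper face, on its middle line, 65 mm from the hinge: a good place to press. It moves with the flap: z is normal to the face, outward (up when shut); x points to the hinge.
- flap_edge (a point): Middle of the flap's free front edge (upper face), 100 mm from the hinge; axes as flap_face.
- gear_center (a point): Centre of the gold-tinted brass idler gear, half-way up. The gear is a toothed disc 60 mm across and 14 mm thick, 0.18 kg, lying flat and loose on the feed shelf at the start (centre 82 mm above the table); z along its axis.
- gearbox_half: Bystander: corroded grey magnesium gearbox half, an open casting 154 x 114 x 42 mm lying on the table beside the hopper; origin under its centre.
- bearing_driver: Bystander: steel bearing driver standing upright, foot 42 mm across, 98 mm tall; origin under its foot.
- pick: Bystander: brass pick with a black handle, 150 mm long, 15 mm thick, lying along its own x; origin under its middle.
There are look-alikes about, which are no part of the job. Leave any white look-alike of the part that bears gear_center alone.

How it is judged:
On the way, in this order (a step that is already met when the one before it is completed fails the run):
1. the flap is popped open while the gear still lies on the feed shelf (value of joint flap above 0.9 rad and z of gear_center in the frame of hopper above 0.072 m), for 0.2 s.
2. the gear is down inside the hopper with the flap still open (value of joint flap above 0.5 rad and x of gear_center in the frame of hopper above 0.004 m and z of gear_center in the frame of hopper below 0.055 m), for 0.2 s.
At the end, for the whole second after the job is handed in: the flap is latched shut by itself (angle between -0.04 and 0.05 rad) and the gear lies inside the hopper (its centre between the walls and at least 20 mm below the rim) (value of joint flap between -0.04 and 0.05 rad and x of gear_center in the frame of hopper between 0.004 and 0.104 m and y of gear_center in the frame of hopper between -0.064 and 0.064 m and z of gear_center in the frame of hopper below 0.055 m); the robot touches nothing.
It fails at once if the gear is lifted more than about 20 mm off the feed shelf (height (world z) of gear_center above 0.104 m).
It fails at once if the gear falls outside the hopper (height (world z) of gear_center below 0.06 m and (x of gear_center in the frame of hopper below -0.01 m or y of gear_center in the frame of hopper above 0.07 m or y of gear_center in the frame of hopper below -0.07 m)).
It fails at once if the gearbox half is moved more than 15 mm (distance of gearbox_half from where it was at the start of the episode above 0.015 m).
It fails at once if the bearing driver is moved more than 15 mm or tipped over (distance of bearing_driver from where it was at the start of the episode above 0.015 m or angle between bearing_driver's own z axis and vertical above 0.4 rad).
It fails at once if the pick is moved more than 15 mm (distance of pick from where it was at the start of the episode above 0.015 m).
It also fails if it takes over 54 s, if anything falls off the work surface, if the arm or the gripper's body presses on something with over 40 N, if the wrist force passes 120 N, or if a joint passes its speed limit or range.

## Working session

There is one attempt and no reset: what is moved stays moved. The work goes in short steps, Python scripts to look and compute and a tool call to move; the robot and the scene stay as the last step left them, time stands still between calls to the robot, and variables do not carry over. Pictures are saved under pics/ and viewed, at most 10 in all, crops included, and the job is handed in when it is done.

Besides the shell and the picture viewer there is one more tool, called after ">>>" as a command line: name --pt "numbers of a row" for each row, then --argument value for the rest. send_rows: Moves the arm, as the interface text tells. Its arguments: {"type":"object","properties":{"moves":{"type":"array","items":{"type":"array","items":{"type":"number"}}},"hand":{"type":"number"},"grip_force":{"type":"number"}},"required":["moves"]}

```bash
mkdir -p pics
cat > h.py <<'E'
import numpy as np, cv2
from plant import arm
def snap(n):
    s=arm.snapshot(n); return s
def world(s):
    K=np.array(s["camera_matrix"]);T=np.array(s["extrinsics"]);z=s["z_map"]
    v,u=np.mgrid[:z.shape[0],:z.shape[1]]
    p=np.stack([(u-K[0,2])/K[0,0]*z,-(v-K[1,2])/K[1,1]*z,-z],-1)
    w=p@T[:3,:3].T+T[:3,3]; w[z==0]=np.nan
    return w
E
python3 - <<'E'
from h import *
o=arm.observe();print(o["clock"],o["ee_pos"],o["orientation"],o["ft_force"])
a=[]
for n in("scene","side"):
    s=snap(n);np.savez(n+".npz",**s);a.append(s["color"]);print(n,np.round(s["extrinsics"],2).tolist())
cv2.imwrite("pics/a.png",cv2.resize(np.hstack(a),(800,300))[:,:,::-1])
cv2.imwrite("pics/scene.png",a[0][:,:,::-1])
E
```

```text
0.0 [0.21717586 0.63848242 0.2303226 ] [-6.53594569e-05  1.63168339e-01  9.86597820e-01 -9.11244942e-04] [-0.12751482  0.21344236  0.02153589]
scene [[-0.89, -0.28, 0.36, 0.96], [0.46, -0.52, 0.72, 0.71], [-0.01, 0.81, 0.59, 0.7], [0.0, 0.0, 0.0, 1.0]]
side [[0.8, 0.37, -0.48, 0.16], [-0.6, 0.51, -0.62, -0.52], [0.02, 0.78, 0.63, 0.59], [0.0, 0.0, 0.0, 1.0]]
```

View pics/scene.png

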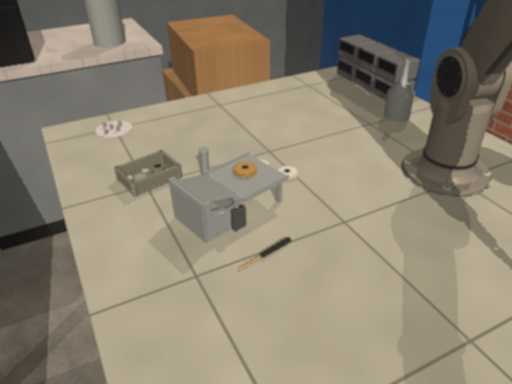

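View pics/a.png

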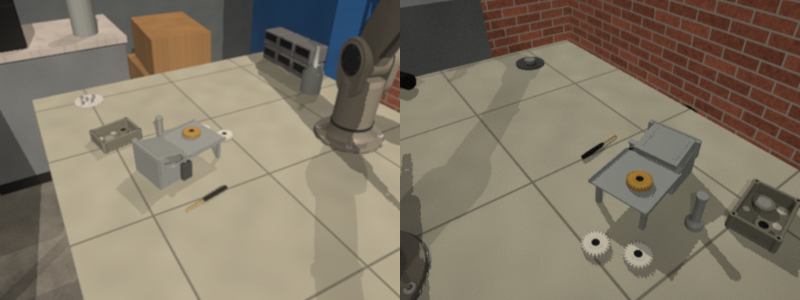

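The gold gear is at scene (245,170) and side about (307,231). The look-alikes are white gears lying on the table at scene (288,172) and (265,163), which I'll leave. The gold one on the shelf is the target. The pick is at scene (265,253), the driver at (204,160), the gearbox at (149,171) and the latch box at (238,217).

Run:
```python
from h import *
W=[];C=[]
for n in("scene","side"):
    s=np.load(n+".npz");w=world(s);W.append(w.reshape(-1,3));C.append(s["color"].reshape(-1,3))
    hsv=cv2.cvtColor(s["color"],cv2.COLOR_RGB2HSV)
    g=(hsv[...,1]>130)&(hsv[...,0]<25)&(hsv[...,0]>10)&(w[...,2]>.07)&(w[...,2]<.11)&(w[...,0]>.3)
    p=w[g];p=p[p[:,2]>.082]
    print(n,"gear n",len(p),np.median(p,0),(p.min(0)+p.max(0))/2,np.ptp(p,axis=0))
    v,u=np.nonzero(g);print(u.mean(),v.mean())
P=np.vstack(W);P=P[np.isfinite(P).all(1)]
c=np.median(p,0)
near=P[np.linalg.norm(P[:,:2]-c[:2],axis=1)<.35]
sh=near[(abs(near[:,2]-.075)<.005)]
r=cv2.minAreaRect(sh[:,:2].astype(np.float32)*1000);print("shelf",r,np.median(sh,0))
fl=near[(near[:,2]>.088)&(near[:,2]<.116)]
print("above-.088",cv2.minAreaRect(fl[:,:2].astype(np.float32)*1000),np.median(fl,0))
# height map top view
x0,y0=c[0]-.3,c[1]-.3
H=np.zeros((600,600),np.uint8);
for q in near[near[:,2].argsort()]:
    i,j=int((q[0]-x0)*1000),int((q[1]-y0)*1000)
    if 0<=i<600 and 0<=j<600: cv2.circle(H,(599-j,599-i),2,int(np.clip(q[2]*1000*1.7+40,0,255)),-1)
for k in range(0,600,100):
    cv2.putText(H,"%.2f"%(x0+k/1000),(0,599-k),0,.4,255);cv2.putText(H,"%.2f"%(y0+k/1000),(599-k,595),0,.4,255)
cv2.imwrite("pics/top.png",H)
```

```text
scene gear n 216 [ 0.55488348 -0.15661432  0.08674928] [ 0.55240244 -0.16134839  0.08639293] [0.0556446  0.05717803 0.00866865]
244.70464135021098 169.23206751054852
side gear n 628 [ 0.54914469 -0.16963432  0.08703365] [1.06189689 0.30325522 0.08751322] [1.07888247 1.00039895 0.01100528]
307.0675477239354 230.20704845814979
shelf ((619.656982421875, -170.4969940185547), (264.5854797363281, 244.21859741210938), 15.417244911193848) [ 0.55822059 -0.14277428  0.07406335]
above-.088 ((646.9476318359375, -147.03207397460938), (261.625732421875, 183.66661071777344), 43.96025848388672) [ 0.68674986 -0.11990596  0.09846785]
```

View pics/top.png

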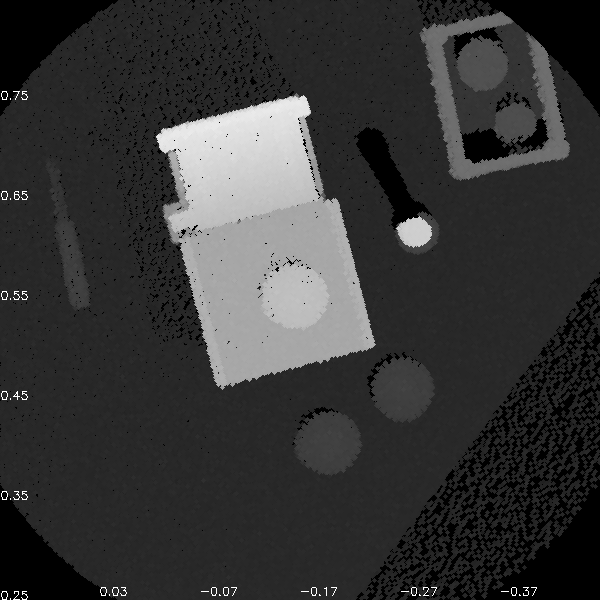

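The height map clearly shows the shelf (corners near (220,386), (373,348) and (340,200)), the flap behind it, and the gear on the shelf at (295,295). Next I'll fit the hopper frame.

```bash
cat >> h.py <<'E'
def near(c=(.56,-.15),r=.3):
    P=[]
    for n in("scene","side"):
        p=world(np.load(""+n+".npz")).reshape(-1,3);P.append(p[np.isfinite(p).all(1)])
    P=np.vstack(P);return P[np.linalg.norm(P[:,:2]-c,axis=1)<r]
E
python3 - <<'E'
from h import *
from scipy.optimize import minimize
P=near()
sh=P[(P[:,2]>.06)&(P[:,2]<.084)&(P[:,0]<.68)]
def loc(p,t,c):
    d=p[:,:2]-c;x=np.array([np.cos(t),np.sin(t)]);return d@x,d@[-x[1],x[0]]
# connected component raster of shelf
H=np.zeros((400,400),np.uint8);ij=((sh[:,:2]-[.36,-.35])*1000).astype(int)
ok=((ij>=0)&(ij<400)).all(1);H[ij[ok][:,0],ij[ok][:,1]]=1
g=P[(P[:,2]>.085)&(P[:,2]<.092)&(np.linalg.norm(P[:,:2]-[.551,-.165],axis=1)<.04)]
H=cv2.morphologyEx(H,cv2.MORPH_CLOSE,np.ones((7,7)));H=cv2.morphologyEx(H,cv2.MORPH_OPEN,np.ones((9,9)))
# template fit: 3 edges of shelf via percentile after angle search
v,u=np.nonzero(H);p=np.c_[v/1000+.36,u/1000-.35]
best=None
for t in np.radians(np.arange(8,20,.25)):
    a,b=loc(p,t,np.zeros(2));m=a<np.percentile(a,1)+.14;b=b[m]
    h=np.histogram(b,bins=np.arange(b.min(),b.max()+.001,.001))[0]
    lo,hi=np.percentile(b,[.7,99.3]);
    sc=hi-lo
    if best is None or sc<best[0]: best=(sc,t,lo,hi,np.percentile(a,.5))
sc,t,lo,hi,amin=best
print("deg",np.degrees(t),"width",sc,"amin",amin)
x=np.array([np.cos(t),np.sin(t)]);y=np.array([-x[1],x[0]])
rim=x*(amin+.15)+y*(lo+hi)/2
print("rim",rim)
rad,cen=cv2.minEnclosingCircle(g[:,:2].astype(np.float32))[::-1]
print("gear",cen,rad,np.median(g,0),"hop",loc(np.array([cen]),t,rim))
a,b=loc(P,t,rim)
for lo_ in range(0,120,10):
    m=(abs(b)<.05)&(a>lo_/1000)&(a<(lo_+10)/1000)&(P[:,2]>.06);print(lo_,m.sum(),np.median(P[m,2]) if m.any() else None,end="; ")
m=(P[:,2]>.095)&(a>.02)&(a<.13)&(abs(b)<.09);print("\nflap b",np.percentile(b[m],[1,99]),"a",np.percentile(a[m],[1,99]))
for n,hx in(("face",.041),("edge press",.046),("behind gear",-.15)):print(n,rim+x*hx)
# rows: tool shift from present
o=arm.observe();p0=o["ee_pos"]
from scipy.spatial.transform import Rotation as Rn
q=o["orientation"];R=Rn.from_quat([q[1],q[2],q[3],q[0]]).as_matrix()
tg=np.r_[rim+x*.041,.2];print("shift cm",R.T@(tg-p0)*100,"turn",-(np.degrees(t)+90-np.degrees(np.arctan2(R[1,1],R[0,1]))))
E
```

```text
deg 14.750000000000002 width 0.15881575279189525 amin 0.4250211807948131
rim [ 0.62834481 -0.12811025]
gear (0.552788257598877, -0.16459767520427704) 0.0322856567800045 [ 0.55109555 -0.16621742  0.08716348] hop (array([-0.08235643]), array([-0.01604817]))
0 300 0.08146652765292989; 10 346 0.08833107612490493; 20 301 0.09130041126749344; 30 296 0.09377752198902378; 40 284 0.09625685885466101; 50 286 0.09864460868234601; 60 295 0.10127052475752785; 70 291 0.10367607452408978; 80 275 0.10616903093239594; 90 275 0.10848224858736577; 100 589 0.10456674948760536; 110 68 0.08470941710364871; 
flap b [-0.0729718   0.07246788] a [0.0383021  0.10992089]
face [ 0.6679937  -0.11767157]
edge press [ 0.67282893 -0.11639856]
behind gear [ 0.48328792 -0.16630055]
shift cm [-67.0274849  -57.07743828   3.14651082] turn -33.52876211654791
```

>>> send_rows --pt "-4 -3.4 0 -0.06" --pt "-8 -6.8 0 -0.12" --pt "-12 -10.2 0 -0.18" --pt "-16 -13.6 0 -0.24" --pt "-20 -17 0 -0.3" --pt "-24 -20.4 0 -0.36" --pt "-28 -23.8 0 -0.42" --pt "-32 -27.2 0 -0.48" --pt "-36 -30.6 0 -0.54" --pt "-40 -34 0 -0.585" --hand -1

```text
clock: 0.93
ee_pos: [0.4315, 0.2793, 0.2312]
orientation: [-0.0, -0.13, 0.992, -0.0]
ft_force: [0.4, 0.1, -0.4]
gripper_width: 0.0001
grip_force: 0.0
```

```bash
cat >> h.py <<'E'
from scipy.spatial.transform import Rotation as Rn
T=np.radians(14.75);RIM=np.array([.6283,-.1281]);X=np.array([np.cos(T),np.sin(T)]);Y=np.array([-X[1],X[0]])
def to(hx,hy,z):
    o=arm.observe();q=o["orientation"];R=Rn.from_quat([q[1],q[2],q[3],q[0]]).as_matrix()
    tg=np.r_[RIM+X*hx+Y*hy,z]
    d=o["ee_pos"][:2]-RIM
    print("t",round(o["clock"],2),"hop",np.round([d@X,d@Y,o["ee_pos"][2]],4),"shift cm",np.round(R.T@(tg-o["ee_pos"])*100,2),"turn",round(-(T+np.pi/2-np.arctan2(R[1,1],R[0,1])),3),"F",np.round(o["ft_force"],1),"w",round(o["gripper_width"],4),"q7",round(o["qpos"][6],2),"Rz",np.round(R[:,2],3))
E
python3 -c "
from h import *
to(.041,0,.2)"
```

```text
t 0.93 hop [-0.0866  0.4441  0.2312] shift cm [-12.64 -44.45   3.12] turn 0.003 F [ 0.4  0.1 -0.4] w 0.0001 q7 1.15 Rz [-0. -0. -1.]
```

>>> send_rows --pt "-1.2 -4 0 0" --pt "-2.3 -8 0 0" --pt "-3.4 -12 0 0" --pt "-4.6 -16 0.3 0" --pt "-5.7 -20 0.6 0" --pt "-6.8 -24 1 0" --pt "-7.9 -28 1.3 0" --pt "-9.1 -32 1.6 0" --pt "-10.2 -36 2 0" --pt "-11.3 -39.9 2.3 0"

```text
clock: 1.77
ee_pos: [0.6421, -0.0777, 0.2076]
orientation: [-0.0, -0.128, 0.992, 0.0]
ft_force: [0.2, 0.6, -0.3]
gripper_width: -0.0002
grip_force: 0.0
```

```bash
python3 -c "
from h import *
to(.041,0,.11)"
```

```text
t 1.77 hop [0.0262 0.0452 0.2076] shift cm [-1.49 -4.53  9.76] turn -0.0 F [ 0.2  0.6 -0.3] w -0.0002 q7 1.97 Rz [-0.001  0.    -1.   ]
```

>>> send_rows --pt "-1.2 -4 1 0" --pt "-1.4 -4.4 4 0" --pt "-1.4 -4.4 8 0" --pt "-1.4 -4.4 10 0" --pt "-1.4 -4.4 10 0" --pt "-1.4 -4.4 10 0"

```text
clock: 2.27
ee_pos: [0.6656, -0.1145, 0.1072]
orientation: [-0.001, -0.128, 0.992, 0.0]
ft_force: [1.0, 1.1, 1.2]
gripper_width: -0.0002
grip_force: 0.0
```

```bash
python3 -c "
from h import *
to(.041,0,.083)
s=snap('side');cv2.imwrite('pics/c.png',cv2.resize(s['color'][130:330,230:500],(800,592))[:,:,::-1])"
```

```text
t 2.27 hop [0.0395 0.0036 0.1072] shift cm [-0.16 -0.36  2.42] turn -0.0 F [1.  1.1 1.2] w -0.0002 q7 2.05 Rz [-0.003  0.    -1.   ]
```

View pics/c.png

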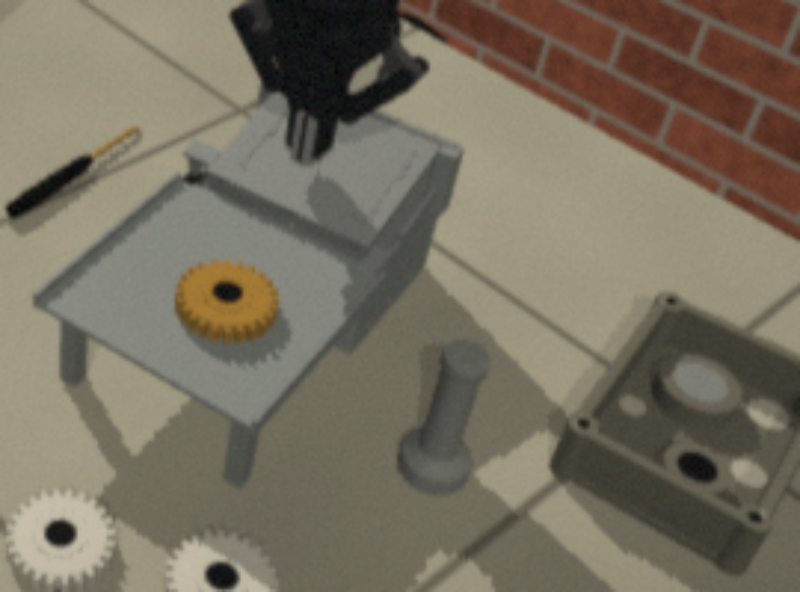

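The shut fingertips (308,150) are above the flap face, and the gold gear is at (227,298) on the shelf. Next I'll press.

>>> send_rows --pt "-0.1 -0.2 0.6 0" --pt "-0.1 -0.2 1.2 0" --pt "-0.1 -0.2 1.5 0" --pt "-0.1 -0.2 1.8 0" --pt "-0.1 -0.2 2 0" --pt "-0.1 -0.2 2.2 0" --pt "-0.1 -0.2 2.2 0" --pt "-0.1 -0.2 2.2 0"

```text
clock: 2.98
ee_pos: [0.6702, -0.1166, 0.0896]
orientation: [0.003, -0.128, 0.992, -0.0]
ft_force: [-2.6, 0.6, 14.0]
gripper_width: -0.0001
grip_force: 6.9
```

>>> send_rows --pt "0 0 0.2 0" --pt "0 0 0.4 0" --pt "0 0 0.5 0" --pt "0 0 0.5 0"

```text
clock: 3.32
ee_pos: [0.6705, -0.1166, 0.0889]
orientation: [0.003, -0.128, 0.992, 0.0]
ft_force: [-13.7, 2.8, 42.7]
gripper_width: 0.0
grip_force: 22.1
```

```bash
python3 -c "
from h import *
to(.041,0,.083)"
```

```text
t 3.32 hop [0.0437 0.0003 0.0889] shift cm [ 0.28 -0.03  0.59] turn -0.001 F [-13.7   2.8  42.7] w 0.0 q7 2.06 Rz [ 0.006  0.001 -1.   ]
```

The force jumped to 43 N with no further travel, so the flap is at its stop. I'll release it.

>>> send_rows --pt "0 0 -3 0" --pt "0 0 -7 0" --pt "0 0 -11 0" --pt "0 0 -15 0" --pt "0 0 -17 0" --pt "0 0 -17 0" --hand -0.1

```text
clock: 3.82
ee_pos: [0.6708, -0.1172, 0.2582]
orientation: [0.005, -0.128, 0.992, -0.001]
ft_force: [0.8, 0.2, 0.8]
gripper_width: 0.0385
grip_force: 0.0
```

```bash
python3 -c "
from h import *
to(-.145,-.016,.22)
s=snap('side');cv2.imwrite('pics/d.png',cv2.resize(s['color'][100:330,230:500],(600,511))[:,:,::-1])"
```

```text
t 3.82 hop [ 4.390e-02 -2.000e-04  2.582e-01] shift cm [18.92 -1.57  3.64] turn -0.001 F [0.8 0.2 0.8] w 0.0385 q7 2.02 Rz [ 0.011 -0.001 -1.   ]
```

View pics/d.png

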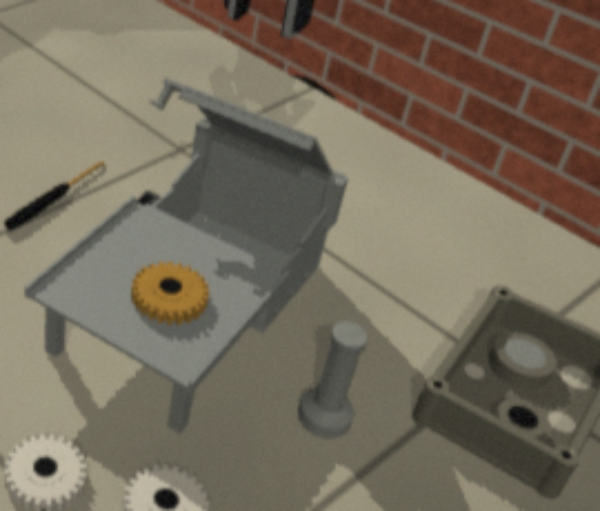

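The flap is open (edge from (170,85) to (315,140)) and the gear is still on the shelf at (170,290). Next I'll move behind the gear.

>>> send_rows --pt "4 -0.5 0 0" --pt "8 -1 0 0" --pt "12 -1.4 2 0" --pt "16 -1.6 5 0" --pt "18.1 -1.6 8 0" --pt "18.1 -1.6 11 0" --pt "18.1 -1.6 14 0" --pt "18.1 -1.6 15.5 0" --pt "18.1 -1.6 15.5 0" --pt "18.1 -1.6 15.5 0"

```text
clock: 4.7
ee_pos: [0.4957, -0.1776, 0.0951]
orientation: [-0.002, -0.128, 0.992, 0.001]
ft_force: [-0.4, -0.2, 0.8]
gripper_width: 0.038
grip_force: 0.0
```

```bash
python3 -c "
from h import *
to(-.137,-.016,.077)
s=snap('side');cv2.imwrite('pics/e.png',cv2.resize(s['color'][100:330,230:500],(600,511))[:,:,::-1])"
```

```text
t 4.7 hop [-0.1408 -0.0141  0.0951] shift cm [-0.39 -0.19  1.81] turn -0.0 F [-0.4 -0.2  0.8] w 0.038 q7 2.21 Rz [-0.003  0.001 -1.   ]
```

View pics/e.png

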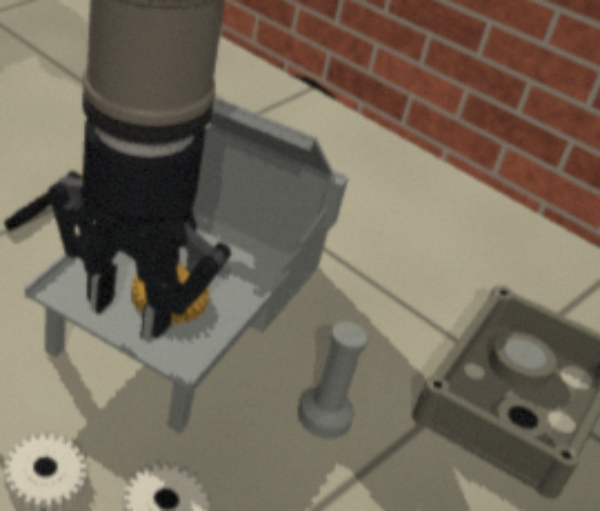

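The fingertips (100,300) and (155,330) straddle the space just behind the gear. I'll lower them.

>>> send_rows --pt "0 -0.1 0.8 0" --pt "0 -0.1 1.4 0" --pt "0 -0.1 1.8 0" --pt "0 -0.1 1.9 0" --pt "0 -0.1 1.9 0"

```text
clock: 5.17
ee_pos: [0.4971, -0.1788, 0.0771]
orientation: [-0.0, -0.128, 0.992, 0.0]
ft_force: [0.5, -0.2, 0.7]
gripper_width: 0.0387
grip_force: 0.0
```

>>> send_rows --pt "-0.6 0 0 0" --pt "-1.2 0 0 0" --pt "-1.8 0 0 0" --pt "-2.4 0 0 0" --pt "-3 0 0 0" --pt "-3.6 0 0 0" --pt "-4.2 0 0 0" --pt "-4.8 0 0 0" --pt "-4.8 0 0 0"

```text
clock: 5.92
ee_pos: [0.5454, -0.1661, 0.0774]
orientation: [0.001, -0.129, 0.992, -0.0]
ft_force: [-0.3, 1.2, 0.9]
gripper_width: 0.0383
grip_force: 0.1
```

```bash
python3 -c "
from h import *
to(-.02,0,.077)
s=snap('side');np.savez('side.npz',**s);w=world(s)
hsv=cv2.cvtColor(s['color'],cv2.COLOR_RGB2HSV)
g=(hsv[...,1]>130)&(hsv[...,0]<25)&(hsv[...,0]>10)&(w[...,2]>.06)&(w[...,2]<.12)&(np.hypot(w[...,0]-.6,w[...,1]+.15)<.2)
d=w[g][:,:2]-RIM;print(g.sum(),[np.percentile(d@a,[1,50,99]) for a in(X,Y)],np.median(w[g][:,2]))
cv2.imwrite('pics/f.png',cv2.resize(s['color'][100:330,230:500],(600,511))[:,:,::-1])"
```

```text
t 5.92 hop [-0.0899 -0.0157  0.0774] shift cm [-6.99  1.56  0.05] turn 0.001 F [-0.3  1.2  0.9] w 0.0383 q7 2.19 Rz [ 0.001 -0.    -1.   ]
274 [array([-0.08631475, -0.07100559, -0.03173389]), array([-0.04525603, -0.00655718,  0.01202593])] 0.08675355029728954
```

View pics/f.png

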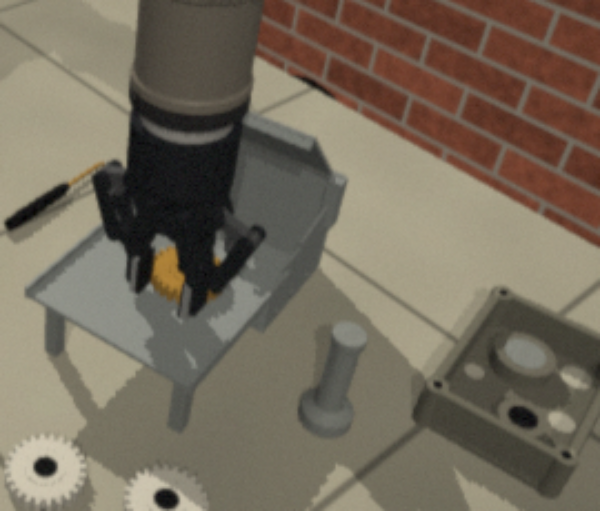

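The gear is cradled between the fingers and sliding, with its front edge at hopper x = −32 mm. I'll keep pushing.

>>> send_rows --pt "-0.8 0.1 0 0" --pt "-1.6 0.2 0 0" --pt "-2.4 0.3 0 0" --pt "-3.2 0.4 0 0" --pt "-4 0.5 0 0" --pt "-4.8 0.5 0 0" --pt "-5.6 0.5 0 0" --pt "-6.4 0.5 0 0" --pt "-7 0.5 0 0" --pt "-7 0.5 0 0"

```text
clock: 6.8
ee_pos: [0.6119, -0.1434, 0.0775]
orientation: [0.001, -0.129, 0.992, -0.0]
ft_force: [-0.3, -0.4, 0.6]
gripper_width: 0.0382
grip_force: 0.0
```

```bash
python3 -c "
from h import *
to(-.01,0,.077)
s=snap('side');s2=snap('scene')
cv2.imwrite('pics/g.png',cv2.resize(np.hstack([s['color'][100:330,230:500],s2['color'][80:310,110:380]]),(800,340))[:,:,::-1])"
```

```text
t 6.8 hop [-0.0197 -0.0107  0.0775] shift cm [-0.98  1.07  0.05] turn 0.001 F [-0.3 -0.4  0.6] w 0.0382 q7 2.13 Rz [ 0.002  0.    -1.   ]
```

View pics/g.png

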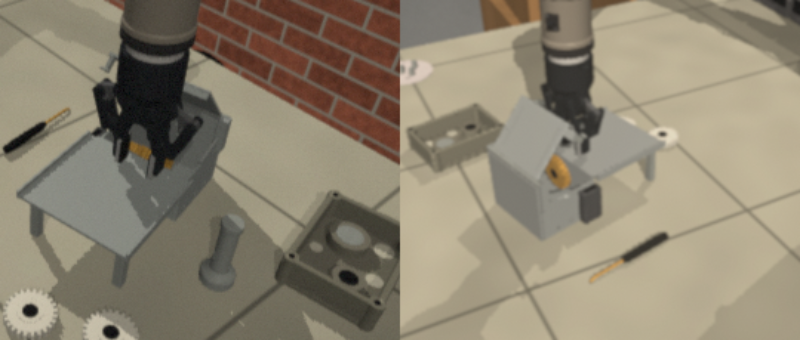

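The gear has tipped over the rim and is seen tilted at (558,172) in the right view. I'll push a little further.

>>> send_rows --pt "-0.5 0.2 0 0" --pt "-1 0.3 0 0" --pt "-1.5 0.3 0 0" --pt "-2 0.3 0 0" --pt "-2.2 0.3 0 0" --pt "-2.2 0.3 0 0"

```text
clock: 7.4
ee_pos: [0.6314, -0.1352, 0.0773]
orientation: [0.0, -0.129, 0.992, -0.0]
ft_force: [-1.0, -0.5, 0.1]
gripper_width: 0.0383
grip_force: 0.0
```

```bash
cat >> h.py <<'E'
def gear():
  for n in('side','scene'):
    s=snap(n);w=world(s);hsv=cv2.cvtColor(s['color'],cv2.COLOR_RGB2HSV)
    d=w[...,:2]-RIM;a=d@X;b=d@Y
    g=(hsv[...,1]>130)&(hsv[...,0]<25)&(hsv[...,0]>10)&(a>-.15)&(a<.11)&(abs(b)<.07)
    if g.sum():
        print(n,g.sum(),'x',np.round(np.percentile(a[g],[2,50,98]),3),'y',np.round(np.percentile(b[g],[2,50,98]),3),'z',np.round(np.percentile(w[g][:,2],[2,50,98]),3))
    else: print(n,0)
    m=(a>.03)&(a<.1)&(abs(b)<.05)&(w[...,2]>.08)
    print(' flap z at x30-50',np.round(np.nanpercentile(w[m&(a<.05)][:,2],[5,50,95]),3) if (m&(a<.05)).any() else None)
E
python3 -c "
from h import *
to(-.03,0,.12);gear()"
```

```text
t 7.4 hop [ 0.0011 -0.0077  0.0773] shift cm [ 3.11  0.77 -4.27] turn 0.0 F [-1.  -0.5  0.1] w 0.0383 q7 2.11 Rz [ 0.001  0.    -1.   ]
side 20 x [-0.055  0.074  0.085] y [-0.041 -0.018  0.027] z [0.005 0.015 0.382]
 flap z at x30-50 [0.176 0.18  0.184]
scene 6 x [0.025 0.027 0.029] y [-0.02  -0.014 -0.011] z [0.013 0.015 0.016]
 flap z at x30-50 [0.176 0.326 0.438]
```

The gear's gold points are now at about z = 15 mm, so it is flat on the hopper floor. I'll retreat and go above the flap.

>>> send_rows --pt "3 0.8 0 0" --pt "5 0.8 -1 0" --pt "6 0.8 -5 0" --pt "6 0.8 -9 0" --pt "6 0.8 -13 0" --pt "5 0.8 -17 0" --pt "2 0.8 -19 0" --pt "-2 0.8 -19 0" --pt "-4.6 0.8 -19 0" --pt "-4.6 0.8 -19 0" --hand -1

```text
clock: 8.33
ee_pos: [0.6772, -0.1125, 0.2669]
orientation: [0.001, -0.131, 0.991, 0.001]
ft_force: [-0.5, 1.4, -0.7]
gripper_width: 0.0002
grip_force: 0.0
```

```bash
python3 -c "
from h import *
to(.048,0,.19);gear()
s=snap('side');s2=snap('scene')
cv2.imwrite('pics/i.png',cv2.resize(np.hstack([s['color'][70:330,230:500],s2['color'][50:310,110:380]]),(800,385))[:,:,::-1])"
```

```text
t 8.33 hop [0.0513 0.0027 0.2669] shift cm [ 0.35 -0.27  7.69] turn 0.005 F [-0.5  1.4 -0.7] w 0.0002 q7 2.03 Rz [ 0.003  0.001 -1.   ]
side 43 x [0.022 0.073 0.082] y [-0.055 -0.016  0.039] z [0.009 0.016 0.42 ]
 flap z at x30-50 [0.18  0.35  0.422]
scene 30 x [0.015 0.023 0.034] y [-0.02   0.03   0.038] z [0.012 0.412 0.459]
 flap z at x30-50 [0.174 0.4   0.506]
```

View pics/i.png

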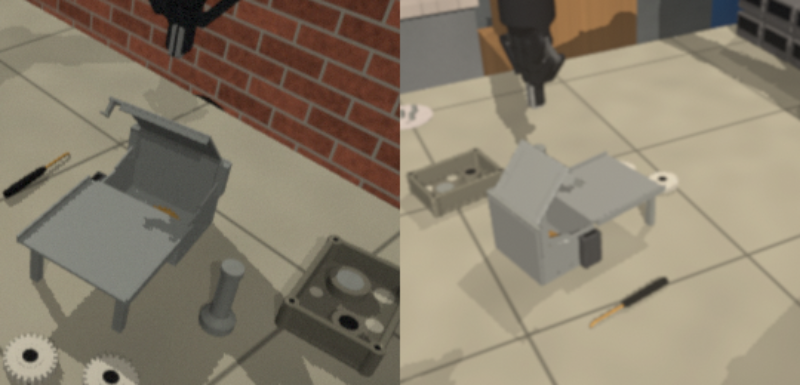

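The gear is in the hopper (gold at (167,213)) and the flap is still open. I'll press it shut.

>>> send_rows --pt "0.1 -0.2 4 0" --pt "0.1 -0.2 7 0" --pt "0.1 -0.2 9 0" --pt "0.1 -0.2 10.5 0" --pt "0.1 -0.2 12 0" --pt "0.2 -0.2 13.5 0" --pt "0.4 -0.2 15 0" --pt "0.6 -0.2 16 0" --pt "0.7 -0.2 17 0" --pt "0.7 -0.2 17.4 0"

```text
clock: 9.37
ee_pos: [0.6681, -0.1206, 0.0947]
orientation: [0.002, -0.128, 0.992, -0.0]
ft_force: [2.5, 0.9, 5.7]
gripper_width: 0.0001
grip_force: 2.7
```

```bash
python3 -c "
from h import *
to(.044,0,.088)"
```

```text
t 9.37 hop [ 0.0404 -0.0029  0.0947] shift cm [-0.35  0.29  0.67] turn -0.001 F [2.5 0.9 5.7] w 0.0001 q7 2.07 Rz [ 0.005 -0.    -1.   ]
```

>>> send_rows --pt "-0.2 0 0.2 0" --pt "-0.2 0 0.4 0" --pt "-0.2 0 0.6 0" --pt "-0.2 0 0.8 0" --pt "-0.2 0 1 0" --pt "-0.2 0 1.2 0" --pt "-0.2 0 1.2 0"

```text
clock: 9.95
ee_pos: [0.6701, -0.1203, 0.0884]
orientation: [0.002, -0.127, 0.992, 0.0]
ft_force: [-14.5, 4.1, 40.8]
gripper_width: 0.0
grip_force: 20.7
```

The flap is at its stop again (41 N), so I'll release and lift.

>>> send_rows --pt "0 0 -1 0" --pt "0 0 -2 0" --pt "0 0 -5 0" --pt "0 0 -9 0" --pt "0 0 -13 0" --pt "0 0 -17 0" --pt "0 0 -17 0" --pt "0 0 -17 0"

```text
clock: 10.62
ee_pos: [0.6697, -0.1203, 0.2547]
orientation: [0.003, -0.128, 0.992, -0.001]
ft_force: [-0.7, 0.4, -0.7]
gripper_width: 0.0003
grip_force: 0.0
```

```bash
python3 -c "
from h import *
to(0,0,.25)
for n in('side','scene'):
    w=world(snap(n)).reshape(-1,3);d=w[:,:2]-RIM;a=d@X;b=d@Y
    for l in(.03,.05,.07):
        m=(a>l-.005)&(a<l+.005)&(abs(b)<.05)&(w[:,2]<.2);print(n,l,m.sum(),np.median(w[m,2]))
s=snap('side');s2=snap('scene')
cv2.imwrite('pics/j.png',cv2.resize(np.hstack([s['color'][70:330,230:500],s2['color'][50:310,110:380]]),(800,385))[:,:,::-1])"
```

```text
t 10.62 hop [ 0.0421 -0.003   0.2547] shift cm [4.21 0.3  0.45] turn -0.001 F [-0.7  0.4 -0.7] w 0.0003 q7 2.03 Rz [ 0.006 -0.001 -1.   ]
side 0.03 213 0.09240952910096378
side 0.05 203 0.09743051185942764
side 0.07 245 0.1020462882074138
scene 0.03 91 0.09282188433290461
scene 0.05 79 0.09780595124164726
scene 0.07 84 0.10271127883118414
```

View pics/j.png

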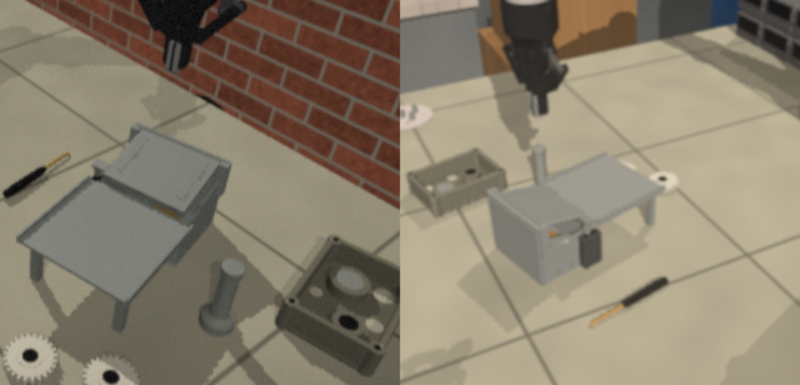

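The flap is latched at its starting height (z matches the first measurement), the gear is inside, and the bystanders haven't moved.

```bash
python3 -c "
from plant import arm
print(arm.close_job())"
```

```text
the job is handed in; nothing more can be done
None
```

The idler gear is on the hopper floor and the flap is latched shut by itself; the gearbox half, bearing driver and pick look unmoved, and I handed the job in at about 11 s, though no verdict came back.

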